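# Dip basket for the rinse tank

### The arm

A 6-joint arm with a two-finger parallel gripper is mounted at the origin on the work surface. World frame = base frame: x ahead of the robot, y to its left, z up, the work surface at z = 0. Lengths are in mm, angles in degrees, forces in N, time in s.
With the tool pointing down it reaches from about 300 to 875 mm from the base axis. Payload 6.4 kg.
Tool frame: the origin (TCP) lies at the very end of the fingers, on their centre line; the grasp point (between the pads) lies 19 mm behind it; z points along the fingers, y is the line along which they close (so a half turn about z gives the same grasp; the last joint's range is limited). The gripper opens to 88 mm and grips with 3 to 60 N. Pads are 18 mm wide; open, the fingers measure 123 mm over their backs; the gripper's body (75 mm by 187 mm) begins 45 mm behind the grasp point.
Start: joints at [58.711, 10.359, 92.074, -0, 77.567, -11.82], TCP at [191.636, 542.141, 238.714] pointing down, gripper open.
Joint ranges: [-171.53, 171.53], [-51.25, 118.39], [17.06, 147.69], [-65.23, 245.23], [0, 150.52], [-178.68, 178.68]. Speed limits (degrees/s): [147.25, 147.25, 172.46, 180, 180, 180].

### API

Orientations are given as [roll, pitch, yaw] about the fixed x, y, z axes, in that order (R = Rz(yaw) Ry(pitch) Rx(roll)).
In Python, from bench import get_obs, grab_frame, camera_params, sign_off gives the robot as it stands.
- The arm moves only by the tool send_rows, never from a script. Its argument "steps" is a list of rows, each an object with "claw": the opening, from 0 (shut) to 1 (fully open); "offset": the shift along the world's x, y, z in cm, a list of three; "angular": the turn, a rotation vector about the world's x, y, z in degrees, a list of three. A call has 1 to 12 rows; each row shifts and turns the commanded pose from where the row before left it; what a row does not reach is not made up. A row lasts 1/8 s, in which the tool goes at most 62.5 mm and 10.7 degrees, less where a joint would pass 70% of its speed; a pose out of reach is approached as far as the arm can. A call is refused whole if a number of a shift passes 6.25 or a number of a turn 10.7, either way. A call with a gripper value outside its range is refused whole. The fingers move at their own pace and stop on an object; "force" is the grip in N (left out, the last holds). Time passes only in rows, so rows that do not move let the fingers close. It gives the time, the measured TCP pose, the force, the opening and the grip force at its end, in the units of the state.
- get_obs(): the state, without advancing time (a new reading comes with each control period).
- grab_frame(name): name is "scene" or "top" or "wrist"; returns the picture (480x640x3 uint8, red, green, blue); there is no depth.
- camera_params(name): a dict with "camera_matrix" (3x3 intrinsics, pixels), "k1" (the pictures are not rectified: a ray, as slopes to the right and down, at radius r is drawn at 1 + k1 r^2 times it, then the intrinsics apply), "T" (4x4, takes a point from camera to world coordinates). Camera axes: x right, y down, z forward; pixel columns grow to the right and rows downward; lengths in mm; the calibration is good to about 2 mm. A picture is of the moment at which its call begins: read the wrist's pose just before it. camera_params takes no time and is no camera call; for the wrist camera it gives the pose at the moment of the call.
- sign_off(): hands the job in; it is judged then, once.
The state is a dict: "time_s": time; "q": joint angles; "qvel": joint speeds; "joint_torque": joint torques, N m; "position": TCP position; "tool_rot": TCP orientation; "contact_force": force on the tool from outside, world axes, zero at the start; "ft_torque": the same for the moment, N m; "finger_gap": finger opening in mm; "gripper_force": force on a finger pad.
Only numpy, scipy, OpenCV 4.12 (cv2) and the standard library are available. Lean on these libraries where they do the work, as an engineer would, in place of code of your own. Each camera call takes 0.05 s, during which the arm holds its last target. There are 200 camera calls.

### The job

Lay the brass escape wheel flat in the wire dipping basket, hub up, and hang the basket inside the rinse tank by its own hook over the tank's rim, so that it hangs level and clear of the tank's floor. Lower the wheel and the basket into place rather than dropping them, and leave the other things on the table where they are.

Things in the scene. Friction and masses are not known exactly. Their poses are not given: they have to be found in the camera images.
- escape_wheel_center (a point): Brass escape wheel lying flat: 76 mm across, 30 thin raked pointed teeth, five spokes, 5 mm thick, 120 g, with a plain round brass hub standing up from its middle, 22 mm in diameter, its top 36 mm above the wheel's underside (clear to grip from 5 to 36 mm). This point is on the hub's axis, 18 mm above the underside; z is up along the hub.
- basket_grip (a point): Centre of the wire dipping basket's grip, an upright boxwood block 20 mm thick along x, 36 mm wide along y, 36 mm high, on top of the basket's hook; this point is 122 mm above the basket's underside. Axes are the basket's: z up, x from the hook towards the tray's middle (70 mm away), y along the rim it hangs on. The weight lies to one side of the grip: hold it firmly (50 N or more).
- basket_floor (a point): Middle of the basket's inner floor, where the wheel goes (a little to +x keeps the gripper clear of the grip). The tray is square wire mesh, 136 x 136 mm outside, 36 mm high, walls and floor 3 mm, open on top; loose, 170 g, standing on the table. Point 3 mm above the underside, axes as for the grip, whose centre is at x -70, y 0, z 119 mm in this frame.
- basket_hook (a point): Hook: a steel strap 30 mm wide, 4 mm thick rises outside the tray's -x wall and turns over to -x. Point: centre of the underside of its top plate, which rests on the rim; 100 mm above the basket's underside; from the grip's centre it is 10 mm to -x and 22 mm lower. The throat is 16 mm wide along x, 8 mm either side of this point: strap on the +x side, hook's lip on the -x side.
- basket_lip (a point): Middle of the hook's lip, the plate 4 mm thick that goes down outside the rim: 90 mm from the tray's middle towards -x, 85 mm above the basket's underside. The lip ends about 30 mm below the hook's top plate; its last 12 mm flare outwards by 6 mm.
- tank: Empty galvanised rinse tank, fixed, open on top. Origin at the centre of its underside, z up. Walls 240 mm along x, 280 mm along y outside, 4 mm thick like the floor. Rolled rim all round: a bead 10 mm thick, top 140 mm above the table, centre line 121 mm from the middle along x and 141 mm along y, flush with the inner wall face. The -x side is nearest the robot. Any side will do.
- train_wheel_center (a point): Bystander: larger brass train wheel lying flat, 100 mm across, short fine square teeth, four spokes, low hub 18 mm in diameter and 14 mm high. Point on its axis, 7 mm up.
- clock_collet_center (a point): Bystander: round hand collet, a domed washer of brass gone green, 60 mm across, no teeth, with a square hole in its 22 mm boss, 14 mm high. Point on its axis, 7 mm up.
- pallet_arbor: Bystander: steel pallet arbor 136 mm long along its x, 5 mm in radius, standing on its anchor (76 mm wide) and crutch, 37 mm high. Origin under its middle.
- boxwood_peg: Bystander: tapered boxwood peg lying along its x, 100 mm long, 18 mm high. Origin under its middle.
- barrel: Bystander: brass mainspring barrel, a toothed drum 82 mm across, 26 mm high with a steel arbor up to 40 mm. Origin under its middle.
- oil_bottle: Bystander: amber oil bottle, 44 mm in diameter, 85 mm high, standing. Origin under its middle.
- brush: Bystander: brush 170 mm long lying along its x. Origin under its middle.
Mind the look-alikes: they are no part of the job. What is shaped like the part that bears basket_grip but red is not meant. Leave any purple look-alike of the part that bears escape_wheel_center alone.

How it is judged (in metres and radians):
On the way:
1. the escape wheel lies flat, hub up, in the basket and is let go (x of escape_wheel_center in the frame of basket_floor between -0.04 and 0.04 m and y of escape_wheel_center in the frame of basket_floor between -0.04 and 0.04 m and z of escape_wheel_center in the frame of basket_floor between 0.01 and 0.026 m and angle between the z axis of escape_wheel_center and the z axis of basket_floor, either way round below 0.2 rad and angle between escape_wheel_center's own z axis and vertical below 0.35 rad and contact force between the fingers and escape_wheel below 0.1 N), for 0.2 s.
At the end, for the whole second after the job is handed in: Basket at rest, released, hook over the tank's rim (hook plate within 9 mm of rim height, lip outside one side, tray inside), level within 8 degrees. Escape wheel released and at rest, flat on the basket's floor, hub up, within 40 mm of the tray's middle along each axis (all of step 1 and z of basket_hook in the frame of tank between 0.132 and 0.15 m and angle between basket_floor's own z axis and vertical below 0.14 rad and x of basket_floor in the frame of tank between -0.058 and 0.058 m and y of basket_floor in the frame of tank between -0.08 and 0.08 m and (x of basket_lip in the frame of tank below -0.122 m or x of basket_lip in the frame of tank above 0.122 m or y of basket_lip in the frame of tank below -0.142 m or y of basket_lip in the frame of tank above 0.142 m) and linear speed of each of basket, escape_wheel below 0.02 m/s and contact force between the fingers and basket below 0.1 N); the robot touches nothing.
It fails at once if the escape wheel is dropped (falls freely by some 3 cm or more) (linear speed of escape_wheel above 0.75 m/s and contact force between the fingers and escape_wheel below 0.1 N and contact force between the fingers and basket below 0.1 N).
It fails at once if the basket is dropped (falls freely by some 3 cm or more) (linear speed of basket above 0.75 m/s and contact force between the fingers and basket below 0.1 N).
It fails at once if one of the bystanders is shifted by more than 30 mm (distance of any of train_wheel_center, clock_collet_center, pallet_arbor, boxwood_peg, barrel, oil_bottle, brush from where it was at the start of the episode above 0.03 m).
It also fails if it takes over 48 s, if anything falls off the work surface, if the arm or the gripper's body presses on something with over 40 N, if the wrist force passes 120 N, or if a joint passes its speed limit or range.

## Working session

There is one attempt and no reset: what is moved stays moved. The work goes in short steps, Python scripts to look and compute and a tool call to move; the robot and the scene stay as the last step left them, time stands still between calls to the robot, and variables do not carry over. Pictures are saved under pics/ and viewed, at most 10 in all, crops included, and the job is handed in when it is done.

Besides the shell and the picture viewer there is one more tool, called after "Emit:" as name(argument=value, ...), one argument or row to a line, values as JSON. send_rows: Moves the arm, as the interface text tells. Its arguments: {"type":"object","properties":{"steps":{"type":"array","items":{"type":"object","properties":{"claw":{"type":"number"},"offset":{"type":"array","items":{"type":"number"}},"angular":{"type":"array","items":{"type":"number"}}}}},"force":{"type":"number"}},"required":["steps"]}

```bash
mkdir -p pics; ls; cat > h.py <<'E'
import numpy as np, cv2
from bench import get_obs, grab_frame, camera_params
def ray(name,uv,P=None):
    P=P or camera_params(name); K=np.array(P["camera_matrix"]); T=np.array(P["T"])
    uv=np.atleast_2d(np.array(uv,float))
    d=np.c_[(uv[:,0]-K[0,2])/K[0,0],(uv[:,1]-K[1,2])/K[1,1]]
    u=d.copy()
    for _ in range(20): u=d/(1+P["k1"]*(u**2).sum(1,keepdims=True))
    v=np.c_[u,np.ones(len(u))]@T[:3,:3].T
    return T[:3,3],v
def onz(name,uv,z,P=None):
    o,v=ray(name,uv,P); return o+v*((z-o[2])/v[:,2:3])
def proj(name,X,P=None):
    P=P or camera_params(name); K=np.array(P["camera_matrix"]); T=np.array(P["T"])
    c=(np.atleast_2d(X)-T[:3,3])@T[:3,:3]; s=c[:,:2]/c[:,2:]
    s=s*(1+P["k1"]*(s**2).sum(1,keepdims=True)); return s*[K[0,0],K[1,1]]+[K[0,2],K[1,2]]
E
python3 - <<'E'
from h import *
for n in ["scene","top"]:
    cv2.imwrite(f"pics/{n}0.png",grab_frame(n)[:,:,::-1]); P=camera_params(n); print(n,np.round(P["T"],2).tolist(),np.round(P["camera_matrix"],1).tolist(),P["k1"])
o=get_obs(); print(o)
E
```

```text
pics
scene [[0.12, 0.86, -0.49, 1026.38], [0.99, -0.1, 0.06, -193.66], [0.01, -0.5, -0.87, 1083.08], [0.0, 0.0, 0.0, 1.0]] [[471.8, 0.0, 318.1], [0.0, 471.8, 231.9], [0.0, 0.0, 1.0]] -0.0901673751020872
top [[0.02, -1.0, 0.05, 391.34], [-1.0, -0.02, -0.02, -87.63], [0.02, -0.05, -1.0, 1032.31], [0.0, 0.0, 0.0, 1.0]] [[454.6, 0.0, 316.3], [0.0, 454.6, 239.4], [0.0, 0.0, 1.0]] -0.07572233918058674
{'time_s': 0.1, 'q': array([ 5.87118349e+01,  1.03964429e+01,  9.21245114e+01,  2.18477762e-04,
        7.75658963e+01, -1.18206222e+01]), 'qvel': array([-0.00301336, -0.03375349, -0.1554313 ,  0.02522855,  0.04900788,
       -0.00574738]), 'joint_torque': array([ 5.07322820e-04, -4.34829104e+01, -3.42692363e+01,  7.04707182e-02,
        3.41030862e-02, -5.50899870e-05]), 'position': array([191.37409188, 541.72904918, 237.92387402]), 'tool_rot': array([-1.79915035e+02, -1.79999472e-02,  1.60532397e+02]), 'contact_force': array([-0.95553249, -0.31616256, -0.37583553]), 'ft_torque': array([-0.02955756, -0.03174369, -0.03251369]), 'gripper_force': 0.0, 'finger_gap': 87.82125350512771}
```

View pics/top0.png

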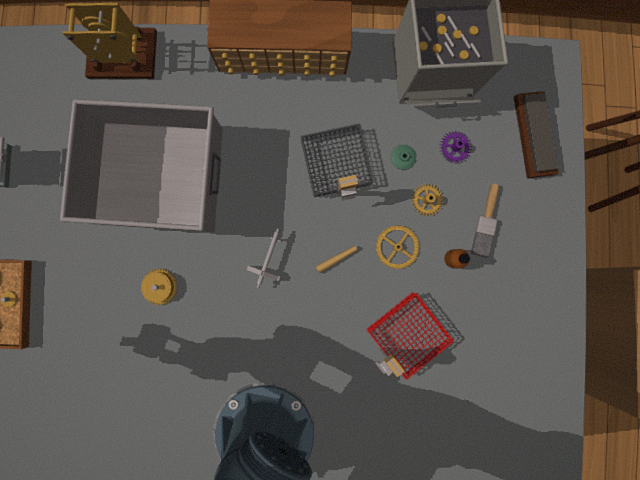

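View pics/scene0.png

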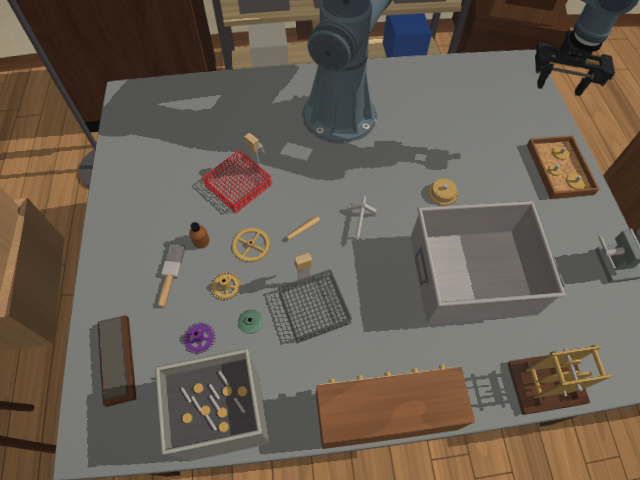

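```bash
cat > seg.py <<'E'
from h import *
a={n:cv2.imread(f"pics/{n}0.png") for n in ["top","scene"]}
t=cv2.resize(a["top"][110:215,290:480],None,fx=4,fy=4,interpolation=cv2.INTER_CUBIC)[:, :400+0]
s=cv2.resize(a["scene"][245:345,260:360],None,fx=4,fy=4,interpolation=cv2.INTER_CUBIC)
s=cv2.copyMakeBorder(s,0,20,0,0,cv2.BORDER_CONSTANT)
cv2.imwrite("pics/m1.png",np.hstack([t,s]))
def blob(n,box,lo,hi):
    x0,y0,x1,y1=box; hsv=cv2.cvtColor(a[n],cv2.COLOR_BGR2HSV); m=cv2.inRange(hsv,np.array(lo),np.array(hi)); k=np.zeros_like(m); k[y0:y1,x0:x1]=m[y0:y1,x0:x1]; return k
for n,box in [("top",(405,175,450,225)),("scene",(200,262,250,305))]:
    m=blob(n,box,(15,100,90),(35,255,255)); p=np.argwhere(m)[:,::-1]
    w=onz(n,p,5)[:,:2].astype(np.float32); c,r=cv2.minEnclosingCircle(w); print(n,"wheel",len(p),c,r)
for n,box in [("top",(330,165,365,205)),("scene",(290,250,316,275))]:
    m=blob(n,box,(8,70,110),(30,255,255)); p=np.argwhere(m)[:,::-1]
    print(n,"grip px",len(p),p.mean(0),cv2.minAreaRect(p.astype(np.float32)))
    print(onz(n,[p.mean(0)],140))
# tank rim: approx
E
python3 seg.py
```

```text
top wheel 555 (541.169921875, -361.2018737792969) 37.733123779296875
scene wheel 465 (541.4299926757812, -359.9965515136719) 37.71417999267578
top grip px 158 [347.1835443  180.97468354] ((347.1929626464844, 180.84854125976562), (10.113258361816406, 19.5179443359375), 75.0685806274414)
[[ 554.05051198 -165.04300765  140.        ]]
scene grip px 195 [303.5025641  261.52307692] ((303.4000244140625, 261.1999816894531), (13.914022445678711, 17.0762996673584), 71.56504821777344)
[[ 563.61968469 -165.42424888  140.        ]]
```

View pics/m1.png

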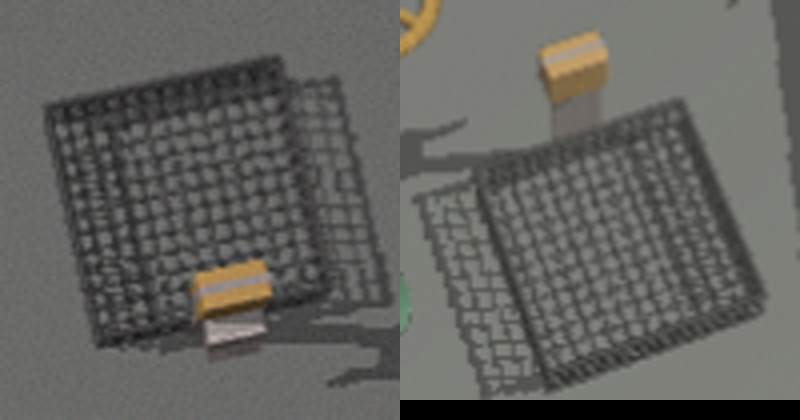

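```bash
cat > m2.py <<'E'
from h import *
T=lambda p:np.array(p)/4-.375+[290,110]
S=lambda p:(np.array(p)-[400,0])/4-.375+[260,245]
print("stripe top",onz("top",T([[197,298],[270,280],[234,289]]),140).round(1).tolist())
print("stripe scn",onz("scene",S([[543,70],[606,42],[574.5,56]]),140).round(1).tolist())
def fit(c):
    c=np.array(c)[:,:2]; e1=c[1]-c[0]+c[2]-c[3]; e2=c[3]-c[0]+c[2]-c[1]
    print(c.round(1).tolist(),"mid",c.mean(0).round(1),"len",np.linalg.norm(e1)/2,np.linalg.norm(e2)/2,"ang",np.degrees(np.arctan2(*e1[::-1])),np.degrees(np.arctan2(*e2[::-1])))
fit(onz("top",T([[45,103],[282,57],[331,292],[98,346]]),36))   # farL, farR, nearR, nearL
fit(onz("scene",S([[766,300],[548,390],[478,180],[684,98]]),36)) # same order?
# tank rim top outline, full-image approx refined via lines
a=cv2.imread("pics/top0.png")
b=cv2.imread("pics/scene0.png")
cv2.imwrite("pics/m2.png",np.hstack([cv2.resize(a[90:240,50:230],(400,333)),cv2.resize(b[190:330,400:570],(400,333))]))
E
python3 m2.py
```

```text
stripe top [[547.3, -148.6, 140.0], [557.3, -184.8, 140.0], [552.3, -166.9, 140.0]]
stripe scn [[563.0, -183.5, 140.0], [549.7, -146.8, 140.0], [556.4, -165.2, 140.0]]
[[673.3, -69.2], [703.2, -201.2], [570.8, -230.2], [537.5, -101.5]] mid [ 621.2 -150.5] len 134.14318578208582 137.56992902329867 ang -76.36529601392182 -167.13987367762414
[[674.6, -68.2], [713.0, -198.9], [580.3, -228.0], [540.8, -98.5]] mid [ 627.2 -148.4] len 135.79143314885775 136.482647017877 ang -73.31942271215976 -167.41846685597153
```

View pics/m2.png

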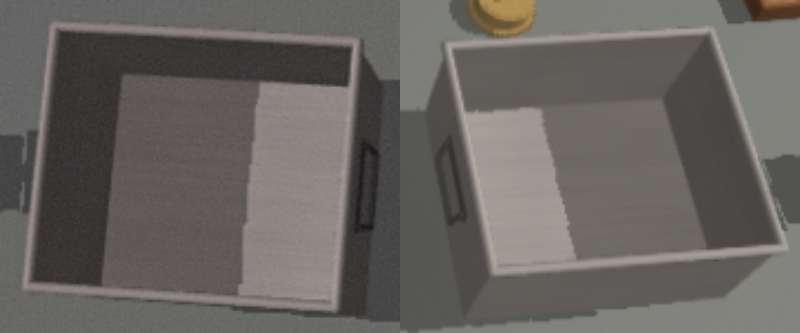

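```bash
cat > m3.py <<'E'
from h import *
from m2 import fit
print('--tank')
fit(onz("top",np.array([[52,24],[360,40],[336,311],[24,288]])/2.222-.3+[50,90],136))
fit(onz("scene",(np.array([[388,250],[92,275],[45,42],[312,30]]))/[2.353,2.379]-.3+[400,190],136))
for n,p,z in [("oil",(457,262),0),("peg",(337,259),9),("train",(398,247),5),("collet",(403,157),7)]: print(n,onz("top",[p],z).round(0))
E
python3 m3.py | sed -n '/--tank/,$p'
```

```text
--tank
[[710.7, 396.9], [698.1, 109.9], [451.3, 122.2], [466.4, 407.7]] mid [581.6 259.2] len 286.5509271419317 245.8526767399693 ang -92.766849402378 177.306905127197
[[711.5, 399.0], [699.3, 111.6], [450.2, 124.0], [467.0, 408.6]] mid [582.  260.8] len 286.3959096669885 247.053448588379 ang -92.90315285632155 177.45562301670276
oil [[ 399. -434.    0.]]
peg [[ 400. -156.    9.]]
train [[ 430. -295.    5.]]
collet [[ 637. -305.    7.]]
```

Emit:
send_rows(
  steps=[
    {"claw":0.6,"offset":[2.0,-5.2,0],"angular":[0,0,3]},
    {"claw":0.6,"offset":[2.0,-5.2,0],"angular":[0,0,3]},
    {"claw":0.6,"offset":[2.0,-5.2,0],"angular":[0,0,3]},
    {"claw":0.6,"offset":[2.0,-5.2,0],"angular":[0,0,3]},
    {"claw":0.6,"offset":[2.0,-5.2,0],"angular":[0,0,3]},
    {"claw":0.6,"offset":[2.0,-5.2,0],"angular":[0,0,3]},
    {"claw":0.6,"offset":[2.0,-5.2,0],"angular":[0,0,3]},
    {"claw":0.6,"offset":[2.0,-5.2,0],"angular":[0,0,3]},
    {"claw":0.6,"offset":[2.0,-5.2,0],"angular":[0,0,3]},
    {"claw":0.6,"offset":[2.0,-5.2,0],"angular":[0,0,3]},
    {"claw":0.6,"offset":[2.0,-5.2,0],"angular":[0,0,3]},
  ],
)

```text
time_s: 1.48
position: [411.8, -31.7, 238.7]
tool_rot: [180.0, 0.0, -166.4]
contact_force: [0.2, 1.1, 0.5]
finger_gap: 52.7
gripper_force: 0.0
```

Emit:
send_rows(
  steps=[
    {"claw":0.6,"offset":[2.15,-5.4,0]},
    {"claw":0.6,"offset":[2.15,-5.4,0]},
    {"claw":0.6,"offset":[2.15,-5.4,0]},
    {"claw":0.6,"offset":[2.15,-5.4,0]},
    {"claw":0.6,"offset":[2.15,-5.4,0]},
    {"claw":0.6,"offset":[2.15,-5.9,0]},
    {"claw":0.6,"offset":[0,0,-3]},
    {"claw":0.6,"offset":[0,0,0]},
  ],
)

```text
schema error: expected keys claw, offset, angular
```

```bash
python3 - <<'E'
from h import *
P=camera_params("wrist"); f=grab_frame("wrist"); cv2.imwrite("pics/w1.png",f[:,:,::-1])
import json; json.dump({k:np.array(v).tolist() for k,v in P.items()},open("w1.json","w"))
o=get_obs(); print(o["position"],o["tool_rot"],np.round(P["T"],3).tolist(), proj("wrist",[[541.3,-360.6,36],[541.3,-360.6,5]],P))
hsv=cv2.cvtColor(f[:,:,::-1].copy(),cv2.COLOR_BGR2HSV); m=cv2.inRange(hsv,(15,100,90),(35,255,255))
n,l,s,c=cv2.connectedComponentsWithStats(m)
for i in range(1,n):
    if s[i,4]>1500:
        p=np.argwhere(l==i)[:,::-1]; w=onz("wrist",p,4,P)[:,:2].astype(np.float32); print(s[i],cv2.minEnclosingCircle(w))
E
```

```text
[413.88370864 -37.21816573 238.97501   ] [-1.79751189e+02  4.18565246e-02 -1.66453576e+02] [[-0.235, 0.928, 0.288, 337.307], [0.972, 0.225, 0.069, -49.19], [-0.0, 0.296, -0.955, 385.871], [0.0, 0.0, 0.0, 1.0]] [[ 21.39842536 247.52290963]
 [ 41.16482077 239.38812369]]
[  55  119   84   87 3212] ((429.3446960449219, -292.86358642578125), 51.15886306762695)
[ 530  153   72   69 3180] ((327.8407897949219, 254.3463134765625), 46.87879943847656)
[  13  209   57   57 2098] ((539.3456420898438, -365.93316650390625), 42.165367126464844)
```

View pics/w1.png

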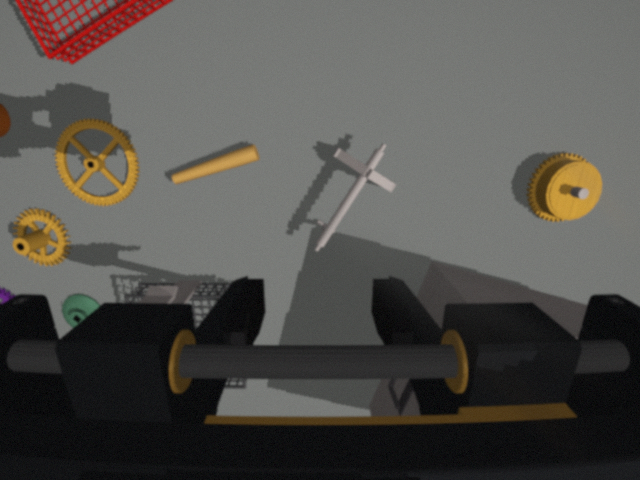

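Emit:
send_rows(
  steps=[
    {"claw":0.6,"offset":[2.15,-5.4,0],"angular":[0,0,0]},
    {"claw":0.6,"offset":[2.15,-5.4,0],"angular":[0,0,0]},
    {"claw":0.6,"offset":[2.15,-5.4,0],"angular":[0,0,0]},
    {"claw":0.6,"offset":[2.15,-5.4,0],"angular":[0,0,0]},
    {"claw":0.6,"offset":[2.15,-5.4,0],"angular":[0,0,0]},
    {"claw":0.6,"offset":[2.15,-5.9,-2],"angular":[0,0,0]},
    {"claw":0.6,"offset":[0,0,-4],"angular":[0,0,0]},
    {"claw":0.6,"offset":[0,0,0],"angular":[0,0,0]},
    {"claw":0.6,"offset":[0,0,0],"angular":[0,0,0]},
  ],
)

```text
time_s: 2.65
position: [539.9, -355.3, 180.8]
tool_rot: [-180.0, 0.0, -166.4]
contact_force: [-0.1, -0.3, 1.1]
finger_gap: 53.1
gripper_force: 0.0
```

```bash
cat > w.py <<'E'
from h import *
import sys
o=get_obs(); print(o["position"].round(1),o["tool_rot"].round(1))
P=camera_params("wrist"); f=grab_frame("wrist")[:,:,::-1].copy(); cv2.imwrite(f"pics/{sys.argv[1]}.png",f)
print(get_obs()["position"].round(1), proj("wrist",[[541.3,-360.6,36],[541.3,-360.6,5]],P).round(0).tolist())
m=cv2.inRange(cv2.cvtColor(f,cv2.COLOR_BGR2HSV),(15,100,90),(35,255,255))
n,l,s,c=cv2.connectedComponentsWithStats(m)
for i in range(1,n):
    if s[i,4]>1500:
        p=np.argwhere(l==i)[:,::-1]; w=onz("wrist",p,4,P)[:,:2].astype(np.float32); print(s[i],cv2.minEnclosingCircle(w))
E
python3 w.py w2
```

```text
[ 539.9 -355.3  180.8] [-180.     0.  -166.4]
[ 540.3 -355.6  181.7] [[312.0, 220.0], [312.0, 212.0]]
[ 358   56  108  113 4999] ((428.6307067871094, -292.37115478515625), 50.6205940246582)
[ 511   99  106   43 1711] ((397.5428161621094, -144.86256408691406), 53.8690185546875)
[ 141  136   42   80 1658] ((542.9696044921875, -514.1591186523438), 41.82592010498047)
[ 275  172   76   74 2928] ((539.3949584960938, -360.8788146972656), 38.009849548339844)
```

View pics/w2.png

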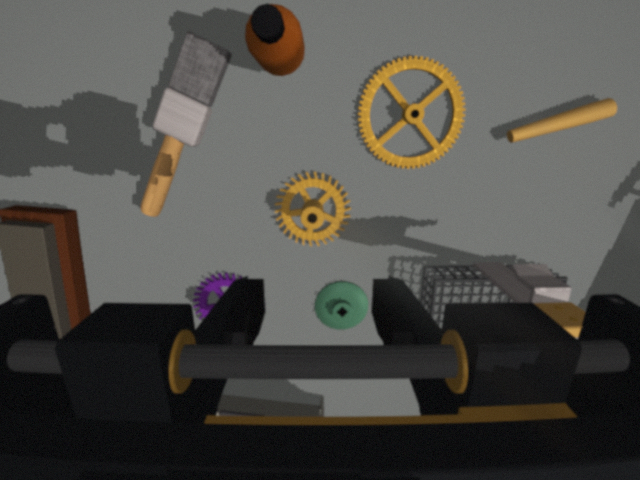

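Emit:
send_rows(
  steps=[
    {"claw":0.6,"offset":[0,-0.55,-4],"angular":[0,0,0]},
    {"claw":0.6,"offset":[0,0,-4],"angular":[0,0,0]},
    {"claw":0.6,"offset":[0,0,-4],"angular":[0,0,0]},
    {"claw":0.6,"offset":[0,0,-2],"angular":[0,0,0]},
    {"claw":0.6,"offset":[0,0,-2],"angular":[0,0,0]},
    {"claw":0.6,"offset":[0,0,-1.1],"angular":[0,0,0]},
    {"claw":0.6,"offset":[0,0,0],"angular":[0,0,0]},
  ],
)

```text
time_s: 3.58
position: [539.5, -361.3, 8.6]
tool_rot: [180.0, -0.0, -166.5]
contact_force: [0.3, 0.1, 0.2]
finger_gap: 53.1
gripper_force: 0.0
```

Emit:
send_rows(
  force=25,
  steps=[
    {"claw":0.15,"offset":[0,0,0],"angular":[0,0,0]},
    {"claw":0.15,"offset":[0,0,0],"angular":[0,0,0]},
    {"claw":0.15,"offset":[0,0,0],"angular":[0,0,0]},
    {"claw":0.15,"offset":[0,0,0],"angular":[0,0,0]},
    {"claw":0.15,"offset":[0,0,0],"angular":[0,0,0]},
    {"claw":0.15,"offset":[0,0,0],"angular":[0,0,0]},
  ],
)

```text
time_s: 4.32
position: [539.7, -361.5, 9.2]
tool_rot: [-180.0, 0.0, -166.5]
contact_force: [0.3, 0.3, 5.1]
finger_gap: 21.3
gripper_force: 25.0
```

Emit:
send_rows(
  steps=[
    {"claw":0.15,"offset":[0,0,1.5],"angular":[0,0,0]},
    {"claw":0.15,"offset":[0,0,3],"angular":[0,0,0]},
    {"claw":0.15,"offset":[0,0,4.5],"angular":[0,0,0]},
    {"claw":0.15,"offset":[0,0,5],"angular":[0,0,0]},
    {"claw":0.15,"offset":[1.6,3.5,3],"angular":[0,0,0]},
    {"claw":0.15,"offset":[2,4.5,1],"angular":[0,0,0]},
    {"claw":0.15,"offset":[2,4.5,0],"angular":[0,0,0]},
    {"claw":0.15,"offset":[2,4.5,0],"angular":[0,0,0]},
    {"claw":0.15,"offset":[2,4.5,0],"angular":[0,0,0]},
    {"claw":0.15,"offset":[0,0,0],"angular":[0,0,0]},
    {"claw":0.15,"offset":[0,0,0],"angular":[0,0,0]},
  ],
)

```text
time_s: 5.7
position: [635.3, -146.4, 188.9]
tool_rot: [-180.0, -0.0, -166.4]
contact_force: [0.5, 0.3, -1.3]
finger_gap: 21.2
gripper_force: 25.0
```

```bash
python3 w.py w3; python3 - <<'E'
from h import *
cv2.imwrite("pics/s3.png",np.hstack([cv2.resize(grab_frame("scene")[200:380,180:380,::-1],(400,360)),cv2.resize(cv2.imread("pics/w3.png"),(400,300))[:360].copy() if 0 else cv2.copyMakeBorder(cv2.resize(cv2.imread("pics/w3.png"),(400,300)),0,60,0,0,cv2.BORDER_CONSTANT)]))
E
```

```text
[ 635.3 -146.4  188.9] [-180.    -0.  -166.4]
[ 635.1 -147.1  188.9] [[98.0, 56.0], [118.0, 63.0]]
[ 243  216  151  130 7506] ((721.4829711914062, -124.80267333984375), 83.70330810546875)
[ 157  380  350   44 5156] ((904.216552734375, -61.87602233886719), 231.35960388183594)
```

View pics/s3.png

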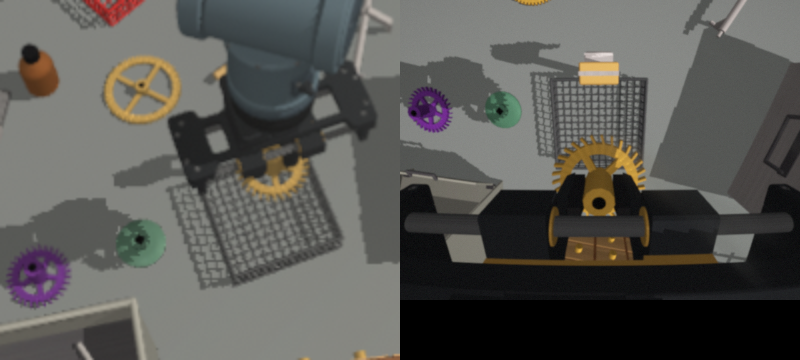

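Emit:
send_rows(
  steps=[
    {"claw":0.15,"offset":[0,0,-3],"angular":[0,0,0]},
    {"claw":0.15,"offset":[0,0,-4],"angular":[0,0,0]},
    {"claw":0.15,"offset":[0,0,-4],"angular":[0,0,0]},
    {"claw":0.15,"offset":[0,0,-3],"angular":[0,0,0]},
    {"claw":0.15,"offset":[0,0,-2],"angular":[0,0,0]},
    {"claw":0.15,"offset":[0,0,-1],"angular":[0,0,0]},
    {"claw":0.15,"offset":[0,0,-0.5],"angular":[0,0,0]},
    {"claw":0.15,"offset":[0,0,0],"angular":[0,0,0]},
  ],
)

```text
time_s: 6.8
position: [636.0, -146.6, 14.4]
tool_rot: [-180.0, 0.0, -166.5]
contact_force: [-0.1, -0.0, -1.2]
finger_gap: 21.0
gripper_force: 25.0
```

```bash
python3 - <<'E'
from h import *
import json
f=cv2.imread("pics/w3.png"); hsv=cv2.cvtColor(f,cv2.COLOR_BGR2HSV)
m=cv2.inRange(hsv,(8,60,110),(30,255,255)); m[:80]=0;m[150:]=0;m[:,:270]=0;m[:,370:]=0
p=np.argwhere(m)[:,::-1]; print(len(p),p.min(0),p.max(0),cv2.minAreaRect(p.astype(np.float32)))
c=f[90:145,275:360]; print([tuple(map(int,f[y,317])) for y in range(84,138,2)])
E
```

```text
1959 [285  98] [350 136] ((317.5, 117.0), (38.0, 65.0), 90.0)
[(163, 166, 175), (203, 206, 214), (212, 215, 224), (205, 208, 219), (186, 189, 198), (183, 186, 193), (177, 179, 189), (122, 139, 155), (87, 151, 191), (103, 183, 226), (106, 187, 228), (106, 186, 227), (104, 184, 226), (103, 182, 226), (111, 182, 222), (167, 180, 198), (178, 181, 190), (180, 184, 193), (163, 181, 199), (114, 182, 222), (105, 183, 227), (105, 185, 227), (102, 183, 225), (100, 180, 225), (96, 175, 218), (76, 146, 186), (69, 95, 115)]
```

Emit:
send_rows(
  steps=[
    {"claw":0.15,"offset":[0,0,-0.15],"angular":[0,0,0]},
    {"claw":0.15,"offset":[0,0,0],"angular":[0,0,0]},
    {"claw":0.15,"offset":[0,0,0],"angular":[0,0,0]},
  ],
)

```text
time_s: 7.18
position: [635.7, -146.3, 12.6]
tool_rot: [-180.0, 0.0, -166.5]
contact_force: [-0.3, -1.1, -2.0]
finger_gap: 21.2
gripper_force: 25.0
```

```bash
python3 - <<'E'
from h import *
o=get_obs(); P=camera_params("wrist"); T=np.array(P["T"]); print(o["position"],o["contact_force"])
T[:3,3]+=np.array([635.2,-146.8,188.9])-o["position"]; P["T"]=T
print(onz("wrist",[[317.5,117],[287,117],[350,117]],140,P).round(1))
E
```

```text
[ 635.72520198 -146.32559958   12.5958402 ] [-0.26962795 -1.12680183 -2.01590539]
[[ 552.8 -166.5  140. ]
 [ 556.8 -183.2  140. ]
 [ 548.5 -148.7  140. ]]
```

Emit:
send_rows(
  steps=[
    {"claw":0.45,"offset":[0,0,-0.05],"angular":[0,0,0]},
    {"claw":0.45,"offset":[0,0,0],"angular":[0,0,0]},
    {"claw":0.45,"offset":[0,0,0],"angular":[0,0,0]},
    {"claw":0.45,"offset":[0,0,0],"angular":[0,0,0]},
    {"claw":0.45,"offset":[0,0,2],"angular":[0,0,0]},
    {"claw":0.45,"offset":[0,0,4],"angular":[0,0,0]},
    {"claw":0.45,"offset":[0,0,5],"angular":[0,0,0]},
    {"claw":0.6,"offset":[0,0,6],"angular":[0,0,0]},
    {"claw":0.6,"offset":[0,0,2.5],"angular":[0,0,0]},
    {"claw":0.6,"offset":[0,0,0],"angular":[0,0,0]},
    {"claw":0.6,"offset":[0,0,0],"angular":[0,0,0]},
  ],
)

```text
time_s: 8.55
position: [634.8, -146.0, 205.8]
tool_rot: [179.9, -0.1, -166.5]
contact_force: [-0.2, -0.2, -0.8]
finger_gap: 53.0
gripper_force: 0.0
```

```bash
python3 w.py w4; python3 - <<'E'
from h import *
f=cv2.imread("pics/w4.png"); hsv=cv2.cvtColor(f,cv2.COLOR_BGR2HSV)
m=cv2.inRange(hsv,(8,60,110),(30,255,255)); m[:70]=0;m[160:]=0;m[:,:270]=0;m[:,370:]=0
n,l,s,c=cv2.connectedComponentsWithStats(m); print(s[1:],c[1:])
E
```

```text
[ 634.8 -146.   205.8] [ 1.799e+02 -1.000e-01 -1.665e+02]
[ 634.5 -145.9  204.9] [[109.0, 61.0], [127.0, 67.0]]
[ 282  171   71   72 2818] ((636.1075439453125, -146.01783752441406), 39.09974670410156)
[ 258  379   52   44 1603] ((901.6949462890625, -124.3792495727539), 47.226558685302734)
[ 309  380   54   43 1581] ((890.2861328125, -62.063045501708984), 46.31673049926758)
[[287 102  60  15 864]
 [288 122  59  16 846]] [[316.09259259 108.84722222]
 [317.34869976 129.21276596]]
```

View pics/w4.png

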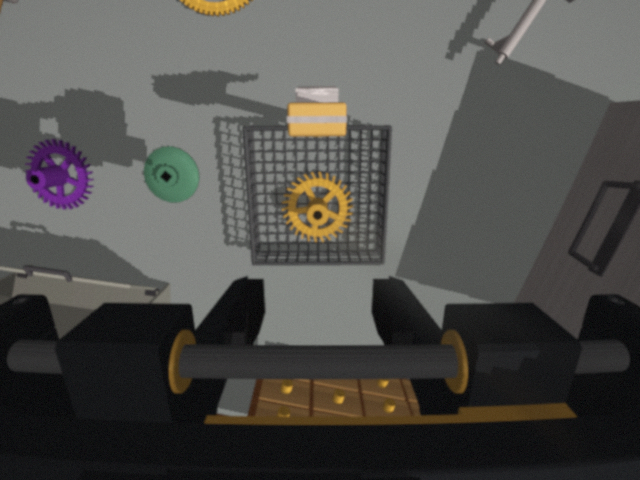

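Emit:
send_rows(
  steps=[
    {"claw":0.6,"offset":[-1,-0.2,0],"angular":[0,0,-10]},
    {"claw":0.6,"offset":[-1,-0.3,0],"angular":[0,0,-10]},
    {"claw":0.6,"offset":[-1,-0.2,0],"angular":[0,0,-10]},
    {"claw":0.6,"offset":[-1,-0.3,0],"angular":[0,0,-10]},
    {"claw":0.6,"offset":[-1,-0.2,0],"angular":[0,0,-10]},
    {"claw":0.6,"offset":[-1,-0.2,0],"angular":[0,0,-10]},
    {"claw":0.6,"offset":[-1,-0.2,0],"angular":[0,0,-10]},
    {"claw":0.6,"offset":[-1,-0.2,-1],"angular":[0,0,-10]},
    {"claw":0.6,"offset":[-0.2,-0.2,-2],"angular":[0,0,-10]},
    {"claw":0.6,"offset":[0,0,-1.5],"angular":[0,0,0]},
    {"claw":0.6,"offset":[0,0,0],"angular":[0,0,0]},
  ],
)

```text
time_s: 9.98
position: [552.2, -165.5, 159.3]
tool_rot: [-179.8, -0.2, 103.7]
contact_force: [0.0, 1.0, 0.8]
finger_gap: 52.7
gripper_force: 0.0
```

```bash
python3 - <<'E'
from h import *
print(get_obs()["position"],get_obs()["tool_rot"])
P=camera_params("wrist"); f=grab_frame("wrist")[:,:,::-1].copy(); cv2.imwrite("pics/w5.png",f)
print(proj("wrist",[[553,-166.5,140],[461,266,140]],P).round(0))
m=cv2.inRange(cv2.cvtColor(f,cv2.COLOR_BGR2HSV),(8,60,110),(30,255,255)); m[420:]=0
n,l,s,c=cv2.connectedComponentsWithStats(m)
for i in range(1,n):
    if s[i,4]>300: print(s[i],c[i].round(1),onz("wrist",[c[i]],140,P).round(1),cv2.minAreaRect(np.argwhere(l==i)[:,::-1].astype(np.float32)))
E
```

```text
[ 552.19531326 -165.52367516  159.25087617] [-179.79725081   -0.1859318   103.71952162]
[[ 319.  281.]
 [ 117. 6036.]]
[ 123  110   61  113 2125] [152.7 161.4] [[ 456.5 -123.3  140. ]] ((153.65516662597656, 166.13792419433594), (120.70197296142578, 21.540658950805664), 68.19859313964844)
[ 370  180   81   78 3113] [411.5 217.5] [[ 591.3 -120.2  140. ]] ((409.72998046875, 217.88999938964844), (79.19596099853516, 75.94327545166016), 8.13010311126709)
[ 300  231   17   78 1115] [308.3 269.9] [[ 545.9 -161.7  140. ]] ((307.64044189453125, 269.5301513671875), (15.801249504089355, 77.06278228759766), 0.8069294095039368)
[ 322  232   16   78 1178] [329.2 270.4] [[ 557.1 -159.3  140. ]] ((329.5, 270.5), (77.0, 15.0), 90.0)
[ 126  260   94   48 2010] [171.5 282.2] [[ 473.3 -187.5  140. ]] ((173.22305297851562, 282.3525390625), (93.13278198242188, 44.718467712402344), 3.4064438343048096)
[168 332  15  60 322] [173.3 361.7] [[ 479.6 -241.2  140. ]] ((173.92750549316406, 361.0101318359375), (10.298202514648438, 59.40997314453125), 6.115502834320068)
[ 459  404  112   16 1201] [514.6 411.3] [[ 701.2 -228.5  140. ]] ((514.4852905273438, 412.115966796875), (13.413158416748047, 111.11015319824219), 87.79740142822266)
[206 415  82   5 318] [247.  417.5] [[ 531.  -273.1  140. ]] ((246.5, 417.0), (4.0, 81.0), 90.0)
[294 415 107   5 341] [352.6 417.5] [[ 597.6 -256.2  140. ]] ((347.0, 417.0), (106.0, 4.0), -0.0)
```

Emit:
send_rows(
  force=58,
  steps=[
    {"claw":0.6,"offset":[0.1,-0.1,-2],"angular":[0,0,0]},
    {"claw":0.6,"offset":[0,0,-2],"angular":[0,0,0]},
    {"claw":0.6,"offset":[0,0,-1.1],"angular":[0,0,0]},
    {"claw":0.6,"offset":[0,0,0],"angular":[0,0,0]},
    {"claw":0.3,"offset":[0,0,0],"angular":[0,0,0]},
    {"claw":0.25,"offset":[0,0,0],"angular":[0,0,0]},
    {"claw":0.12,"offset":[0,0,0],"angular":[0,0,0]},
    {"claw":0.1,"offset":[0,0,0],"angular":[0,0,0]},
    {"claw":0.1,"offset":[0,0,0],"angular":[0,0,0]},
    {"claw":0.1,"offset":[0,0,0],"angular":[0,0,0]},
    {"claw":0.1,"offset":[0,0,0],"angular":[0,0,0]},
  ],
)

```text
time_s: 11.4
position: [554.5, -167.5, 111.2]
tool_rot: [-180.0, 0.0, 103.5]
contact_force: [-3.1, -0.4, 4.9]
finger_gap: 19.6
gripper_force: 58.0
```

Emit:
send_rows(
  steps=[
    {"claw":0.1,"offset":[0,0,0.5],"angular":[0,0,0]},
    {"claw":0.1,"offset":[0,0,0.5],"angular":[0,0,0]},
    {"claw":0.1,"offset":[0,0,1],"angular":[0,0,0]},
    {"claw":0.1,"offset":[0,0,0],"angular":[0,0,0]},
    {"claw":0.1,"offset":[0,0,0],"angular":[0,0,0]},
  ],
)

```text
time_s: 12.02
position: [554.5, -167.3, 130.8]
tool_rot: [180.0, 0.0, 103.5]
contact_force: [-0.4, -0.6, -2.8]
finger_gap: 19.5
gripper_force: 58.0
```

```bash
python3 - <<'E'
from h import *
o=get_obs();print(o["position"],o["tool_rot"],o["contact_force"],o["ft_torque"])
cv2.imwrite("pics/s6.png",cv2.resize(grab_frame("scene")[200:360,180:400,::-1],(770,560),interpolation=cv2.INTER_CUBIC))
o=get_obs();print(o["position"],o["tool_rot"],o["contact_force"])
E
```

```text
[ 554.53935518 -167.30083807  130.82597315] [1.79991197e+02 7.84427961e-03 1.03532996e+02] [-0.36418894 -0.61480773 -2.78984007] [-0.08740483  0.20958824  0.07180969]
[ 554.35788983 -167.23152365  130.55883433] [-1.79984480e+02 -1.20826984e-02  1.03531072e+02] [-0.43408123  0.15066688 -2.98139692]
```

View pics/s6.png

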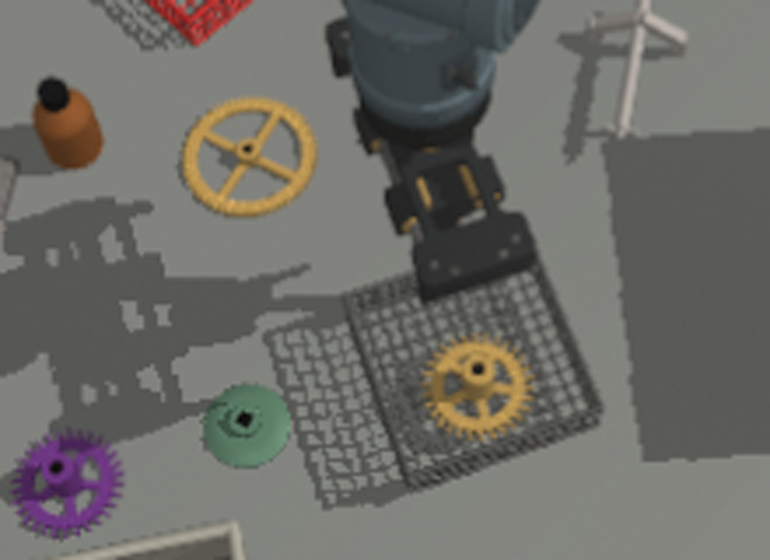

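Emit:
send_rows(
  steps=[
    {"claw":0.1,"offset":[0,0,1],"angular":[0,0,0]},
    {"claw":0.1,"offset":[0,0,2],"angular":[0,0,0]},
    {"claw":0.1,"offset":[0,0,3],"angular":[0,0,0]},
    {"claw":0.1,"offset":[0,0,4],"angular":[0,0,0]},
    {"claw":0.1,"offset":[0,1,3],"angular":[0,0,0]},
    {"claw":0.1,"offset":[-0.5,2,1.9],"angular":[0,0,-1]},
    {"claw":0.1,"offset":[-0.8,3,0],"angular":[0,0,-2]},
    {"claw":0.1,"offset":[-0.8,3.5,0],"angular":[0,0,-2]},
    {"claw":0.1,"offset":[-0.8,4,0],"angular":[0,0,-2]},
    {"claw":0.1,"offset":[-0.8,4,0],"angular":[0,0,-2]},
    {"claw":0.1,"offset":[-0.8,4,0],"angular":[0,0,-2]},
    {"claw":0.1,"offset":[-0.8,4,0],"angular":[0,0,-2]},
  ],
)

```text
time_s: 13.58
position: [501.1, 89.0, 280.4]
tool_rot: [180.0, -0.0, 90.5]
contact_force: [0.4, -0.1, -2.4]
finger_gap: 19.6
gripper_force: 58.0
```

Emit:
send_rows(
  steps=[
    {"claw":0.1,"offset":[-0.8,4,0],"angular":[0,0,-2]},
    {"claw":0.1,"offset":[-0.8,4,0],"angular":[0,0,-1.3]},
    {"claw":0.1,"offset":[-0.8,3.5,0],"angular":[0,0,0]},
    {"claw":0.1,"offset":[-0.7,3,0],"angular":[0,0,0]},
    {"claw":0.1,"offset":[0,2,0],"angular":[0,0,0]},
    {"claw":0.1,"offset":[0,1.2,0],"angular":[0,0,0]},
    {"claw":0.1,"offset":[0,0,0],"angular":[0,0,0]},
    {"claw":0.1,"offset":[0,0,0],"angular":[0,0,0]},
  ],
)

```text
time_s: 14.58
position: [470.6, 264.0, 279.7]
tool_rot: [-180.0, 0.0, 87.2]
contact_force: [0.2, -1.0, -2.6]
finger_gap: 19.5
gripper_force: 58.0
```

```bash
python3 - <<'E'
from h import *
import json
o=get_obs();print(o["time_s"],o["position"],o["tool_rot"],o["contact_force"],o["ft_torque"],o["finger_gap"])
P=camera_params("wrist"); f=grab_frame("wrist")[:,:,::-1].copy(); cv2.imwrite("pics/w7.png",f)
json.dump({k:np.array(v).tolist() for k,v in P.items()},open("w7.json","w"))
print(proj("wrist",[[461,265.9,140],[461+.0488*60,325.9,140],[461+.0488*120,385.9,140]],P))
E
```

```text
14.575 [470.63199448 264.03244152 279.74269982] [-1.79990684e+02  2.40696169e-02  8.72001192e+01] [ 0.15903826 -1.04606685 -2.63489816] [-0.09720253  0.30081125  0.04031907] 19.47278856655558
[[307.12893422 219.99595101]
 [306.48460422 151.22229788]
 [305.83290625  74.61945821]]
```

View pics/w7.png

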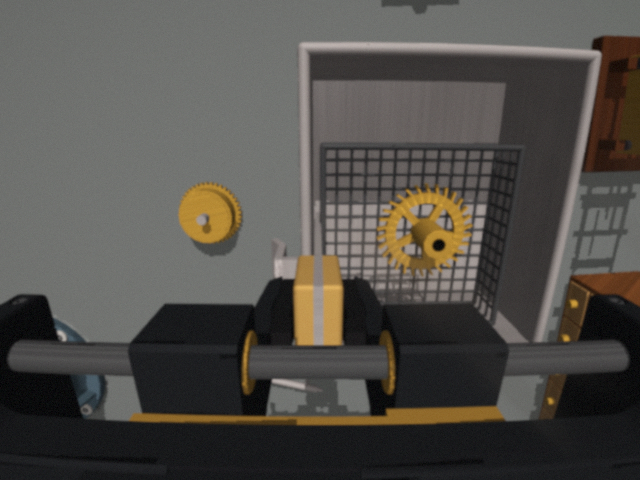

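```bash
python3 - <<'E'
from h import *
import json
P=json.load(open("w7.json")); f=cv2.imread("pics/w7.png"); g=cv2.cvtColor(f,cv2.COLOR_BGR2GRAY).astype(float)
for r in [70,90,110,130,170,190]:
    p=g[r-3:r+4,285:330].mean(0); b=p>145; 
    d=np.diff(p); i=int(d[:22].argmax()); j=int(d[i+3:i+22].argmin())+i+3; l,rr=285+i+.5,285+j+.5
    w=onz("wrist",[[l,r],[rr,r],[(l+rr)/2,r]],136,P)[:,:2]
    # tank x-offset of bead centre: component along xhat from tank centre
    print(r,l,rr,w.round(1).tolist(),"pred tankx",((w[2]-[581.8,260])@[.9988,-.0488]).round(1))
# tray top corners (+y side) px, z expected TCP-110.7+36 =205
c=np.array([[322,146],[525,147]]); print(onz("wrist",c,205,P).round(1))
m=cv2.inRange(cv2.cvtColor(f,cv2.COLOR_BGR2HSV),(8,60,110),(30,255,255));m[:250]=0;m[345:]=0;m[:,:285]=0;m[:,350:]=0
ys,xs=np.nonzero(m)
for r in (265,280,300,320): print(r,xs[ys==r].min(),xs[ys==r].max(),onz("wrist",[[(xs[ys==r].min()+xs[ys==r].max())/2,r]],309.,P).round(1))
E
```

```text
70 299.5 308.5 [[461.8, 390.3], [469.1, 389.9], [465.5, 390.1]] pred tankx -122.5
90 299.5 309.5 [[460.9, 375.1], [469.1, 374.6], [465.0, 374.8]] pred tankx -122.3
110 299.5 309.5 [[459.9, 359.5], [468.2, 359.0], [464.1, 359.3]] pred tankx -122.4
130 300.5 309.5 [[459.8, 343.4], [467.3, 343.0], [463.5, 343.2]] pred tankx -122.2
170 300.5 309.5 [[457.7, 310.0], [465.5, 309.6], [461.6, 309.8]] pred tankx -122.5
190 300.5 310.5 [[456.5, 292.5], [465.4, 292.1], [461.0, 292.3]] pred tankx -122.3
[[476.6 332.2 205. ]
 [611.7 326.4 205. ]]
265 297 339 [[472.1 292.2 309. ]]
280 295 340 [[471.6 285.9 309. ]]
300 294 342 [[471.3 277.2 309. ]]
320 295 341 [[470.9 268.1 309. ]]
```

Emit:
send_rows(
  steps=[
    {"claw":0.1,"offset":[-0.08,0,-1],"angular":[0,0,0]},
    {"claw":0.1,"offset":[0,0,-2],"angular":[0,0,0]},
    {"claw":0.1,"offset":[0,0,-2.5],"angular":[0,0,0]},
    {"claw":0.1,"offset":[0,0,-2],"angular":[0,0,0]},
    {"claw":0.1,"offset":[0,0,-1],"angular":[0,0,0]},
    {"claw":0.1,"offset":[0,0,0],"angular":[0,0,0]},
    {"claw":0.1,"offset":[0,0,0],"angular":[0,0,0]},
  ],
)

```text
time_s: 15.5
position: [470.3, 264.8, 195.6]
tool_rot: [179.9, -0.0, 87.2]
contact_force: [-0.4, -0.5, -2.8]
finger_gap: 19.6
gripper_force: 58.0
```

```bash
python3 - <<'E'
from h import *
o=get_obs();print(o["time_s"],o["position"],o["tool_rot"],o["contact_force"])
P=camera_params("wrist"); f=grab_frame("wrist")[:,:,::-1].copy(); cv2.imwrite("pics/w8.png",f)
g=cv2.cvtColor(f,cv2.COLOR_BGR2GRAY).astype(float)
C=np.array([581.8,260]); X=np.array([.9988,-.0488])
for r in [30,60,90,120,150,180]:
    p=g[r-3:r+4,270:340].mean(0); d=np.diff(p); i=int(d.argmax()); j=int(d[i+3:i+25].argmin())+i+3
    w=onz("wrist",[[270+i+.5,r],[270+j+.5,r]],136,P)[:,:2]
    print(r,270+i+.5,270+j+.5,((w-C)@X).round(1),w.round(0).tolist())
print("tcp",(o["position"][:2]-C)@X)
E
```

```text
15.5 [470.32379387 264.79394977 195.60600693] [ 1.79919191e+02 -2.85612128e-02  8.72250235e+01] [-0.43980663 -0.47618179 -2.82396383]
30 290.5 305.5 [-126.9 -118.5] [[461.0, 398.0], [470.0, 398.0]]
60 290.5 306.5 [-127.2 -118.1] [[460.0, 382.0], [470.0, 382.0]]
90 310.5 327.5 [-115.9 -106. ] [[471.0, 366.0], [481.0, 365.0]]
120 310.5 327.5 [-116.  -105.9] [[470.0, 349.0], [480.0, 349.0]]
150 311.5 319.5 [-115.4 -110.6] [[470.0, 332.0], [475.0, 331.0]]Traceback (most recent call last):
  File "<stdin>", line 7, in <module>
ValueError: attempt to get argmin of an empty sequence
```

Emit:
send_rows(
  steps=[
    {"claw":0.1,"offset":[0,0,-0.8],"angular":[0,0,0]},
    {"claw":0.1,"offset":[0,0,-0.8],"angular":[0,0,0]},
    {"claw":0.1,"offset":[0,0,-0.8],"angular":[0,0,0]},
    {"claw":0.1,"offset":[0,0,-0.8],"angular":[0,0,0]},
    {"claw":0.1,"offset":[0,0,-0.4],"angular":[0,0,0]},
    {"claw":0.1,"offset":[0,0,0],"angular":[0,0,0]},
  ],
)

```text
time_s: 16.3
position: [469.5, 264.6, 158.3]
tool_rot: [-180.0, 0.0, 87.2]
contact_force: [0.9, 0.3, -2.3]
finger_gap: 19.3
gripper_force: 58.0
```

Emit:
send_rows(
  steps=[
    {"claw":0.1,"offset":[0,0,-0.2],"angular":[0,0,0]},
    {"claw":0.1,"offset":[0,0,-0.2],"angular":[0,0,0]},
    {"claw":0.1,"offset":[0,0,-0.1],"angular":[0,0,0]},
    {"claw":0.1,"offset":[0,0,0],"angular":[0,0,0]},
  ],
)

```text
time_s: 16.8
position: [469.7, 264.7, 153.7]
tool_rot: [-180.0, 0.0, 87.2]
contact_force: [0.9, -0.0, -3.1]
finger_gap: 19.2
gripper_force: 58.0
```

Emit:
send_rows(
  steps=[
    {"claw":0.1,"offset":[0,0,-0.1],"angular":[0,0,0]},
    {"claw":0.1,"offset":[0,0,-0.1],"angular":[0,0,0]},
    {"claw":0.1,"offset":[0,0,0],"angular":[0,0,0]},
    {"claw":0.1,"offset":[0,0,0],"angular":[0,0,0]},
  ],
)

```text
time_s: 17.3
position: [469.8, 264.7, 151.8]
tool_rot: [180.0, -0.0, 87.2]
contact_force: [0.8, -0.1, -2.9]
finger_gap: 19.5
gripper_force: 58.0
```

Emit:
send_rows(
  steps=[
    {"claw":0.1,"offset":[0,0,-0.1],"angular":[0,0,0]},
    {"claw":0.1,"offset":[0,0,0],"angular":[0,0,0]},
    {"claw":0.1,"offset":[0,0,0],"angular":[0,0,0]},
  ],
)

```text
time_s: 17.68
position: [469.9, 264.7, 151.1]
tool_rot: [180.0, -0.0, 87.2]
contact_force: [-1.2, -0.0, -0.1]
finger_gap: 19.6
gripper_force: 58.0
```

Emit:
send_rows(
  steps=[
    {"claw":0.1,"offset":[0,0,-0.05],"angular":[0,0,0]},
    {"claw":0.1,"offset":[0,0,0],"angular":[0,0,0]},
    {"claw":0.24,"offset":[0,0,0],"angular":[0,0,0]},
    {"claw":0.26,"offset":[0,0,0],"angular":[0,0,0]},
    {"claw":0.28,"offset":[0,0,0],"angular":[0,0,0]},
    {"claw":0.36,"offset":[0,0,0],"angular":[0,0,0]},
    {"claw":0.45,"offset":[0,0,0],"angular":[0,0,0]},
    {"claw":0.45,"offset":[0,0,0],"angular":[0,0,0]},
    {"claw":0.45,"offset":[0,0,0],"angular":[0,0,0]},
  ],
)

```text
time_s: 18.8
position: [469.6, 264.7, 150.2]
tool_rot: [-180.0, 0.0, 87.2]
contact_force: [-0.6, 0.1, -0.3]
finger_gap: 39.8
gripper_force: 0.0
```

```bash
cat > grip.py <<'E'
from h import *
o=get_obs();print(o["time_s"],o["position"],o["contact_force"],o["gripper_force"])
P=camera_params("wrist"); f=grab_frame("wrist")[:,:,::-1].copy(); cv2.imwrite("pics/w%d.png"%int(o["time_s"]*10),f)
m=cv2.inRange(cv2.cvtColor(f,cv2.COLOR_BGR2HSV),(8,60,110),(30,255,255))
n,l,s,c=cv2.connectedComponentsWithStats(m)
for i in range(1,n):
    if s[i,4]>400 and c[i,1]<400: print(s[i],c[i].round(1))
print(proj("wrist",[[469.9,264.7,180],[469.9,264.7,144]],P).round(0).tolist())
E
python3 grip.py
```

```text
18.8 [469.62287449 264.70569586 150.1889509 ] [-0.64569571  0.13516716 -0.32304224] 0.0
[ 373  190   93   84 4235] [418.7 228.7]
[ 121  203   91   87 5360] [163.5 245.3]
[ 304  255   24   91 1930] [315.9 301. ]
[ 329  254   28   92 1708] [344.4 300.5]
[[318.0, 329.0], [318.0, 289.0]]
```

Emit:
send_rows(
  steps=[
    {"claw":0.55,"offset":[0.2,0,0],"angular":[0,0,0]},
    {"claw":0.55,"offset":[0,0,0],"angular":[0,0,0]},
    {"claw":0.55,"offset":[0,0,1],"angular":[0,0,0]},
    {"claw":0.55,"offset":[0,0,2],"angular":[0,0,0]},
    {"claw":0.55,"offset":[0,0,4],"angular":[0,0,0]},
    {"claw":0.55,"offset":[0,0,4],"angular":[0,0,0]},
    {"claw":0.55,"offset":[0,0,3],"angular":[0,0,0]},
    {"claw":0.55,"offset":[-4,-5,0],"angular":[0,0,0]},
    {"claw":0.55,"offset":[-4,-6,0],"angular":[0,0,0]},
    {"claw":0.55,"offset":[-2,-5,0],"angular":[0,0,0]},
    {"claw":0.55,"offset":[0,0,0],"angular":[0,0,0]},
    {"claw":0.55,"offset":[0,0,0],"angular":[0,0,0]},
  ],
)

```text
time_s: 20.35
position: [378.5, 114.0, 291.1]
tool_rot: [179.9, -0.0, 87.2]
contact_force: [0.0, 0.6, -0.2]
finger_gap: 48.0
gripper_force: 0.0
```

```bash
python3 - <<'E'
from h import *
for n in ["top","scene"]: cv2.imwrite(f"pics/{n}9.png",grab_frame(n)[:,:,::-1])
o=get_obs();print(o["time_s"],o["position"],o["contact_force"])
C=np.array([581.8,260]); X=np.array([.9988,-.0488]);Y=np.array([.0488,.9988])
def tk(w): w=np.atleast_2d(w)[:,:2]-C; return np.c_[w@X,w@Y].round(1).tolist()
a={n:cv2.imread(f"pics/{n}9.png") for n in ["top","scene"]}
# grip top (expect z=180) and wheel (z ~43+5)
for n in a:
    m=cv2.inRange(cv2.cvtColor(a[n],cv2.COLOR_BGR2HSV),(8,70,90),(35,255,255))
    k=np.zeros_like(m); q=np.array([[460,118],[706,105],[718,402],[470,412]]); pp=proj(n,np.c_[q-[[30,0],[0,0],[0,0],[30,0]],[160]*4]).astype(int)
    cv2.fillPoly(k,[pp],255); m&=k
    N,l,s,c=cv2.connectedComponentsWithStats(m)
    for i in range(1,N):
        if s[i,4]>40:
            p=np.argwhere(l==i)[:,::-1]; 
            cc,r=cv2.minEnclosingCircle(onz(n,p,47)[:,:2].astype(np.float32))
            print(n,s[i],c[i].round(1),"z47 circle",tk(cc),round(r,1),"grip z180",tk(onz(n,[c[i]],180)))
X3=lambda x,y,z:[*(C+x*X+y*Y),z]
for n in a:
    print(n,"expected px grip top",proj(n,[X3(-111,5,180)]).round(0).tolist(),"hub top", proj(n,[X3(-29,5,79)]).round(0).tolist(),"tray corners",proj(n,[X3(x,y,76) for x,y in [(-109,-63),(27,-63),(27,73),(-109,73)]]).round(0).tolist())
cv2.imwrite("pics/f.png",np.hstack([cv2.resize(a["top"][90:240,50:230],(400,333)),cv2.resize(a["scene"][190:330,400:570],(400,333))]))
E
```

```text
20.45 [378.42191354 114.63400784 290.61820883] [ 0.3807117  -0.23864012 -0.05420032]
top [133 169  35  33 611] [149.9 185.2] z47 circle [[-29.7, -2.4]] 37.9 grip z180 [[-48.5, -50.1]]
top [113 207  20   6  82] [122.4 209.8] z47 circle [[-87.0, 53.5]] 21.3 grip z180 [[-98.8, -1.6]]
top [113 214  19   7  91] [121.7 216.3] z47 circle [[-99.2, 53.6]] 20.2 grip z180 [[-111.3, -1.6]]
scene [429 192  29  14 284] [443.8 197.9] z47 circle [[-216.7, -42.4]] 39.0 grip z180 [[-119.5, -92.7]]
scene [472 198  19  10  52] [481.5 200. ] z47 circle [[-185.2, 55.1]] 30.8 grip z180 [[-108.3, -4.7]]
scene [473 202  19  11 160] [482.1 207. ] z47 circle [[-172.5, 54.7]] 30.6 grip z180 [[-89.2, -8.1]]
scene [460 243  30  29 521] [474.3 257.3] z47 circle [[-27.2, -2.8]] 40.2 grip z180 [[37.3, -56.9]]
top expected px grip top [[118.0, 216.0]] hub top [[141.0, 182.0]] tray corners [[170.0, 222.0], [176.0, 159.0], [113.0, 155.0], [107.0, 218.0]]
scene expected px grip top [[485.0, 199.0]] hub top [[481.0, 250.0]] tray corners [[446.0, 224.0], [458.0, 273.0], [513.0, 270.0], [498.0, 221.0]]
```

```bash
python3 -c "
from bench import *
print(sign_off())"
```

```text
the job is handed in; nothing more can be done
None
```

I handed the job in at about 20 s of robot time: the escape wheel lies hub up in the basket, about 12 mm from the tray's middle, and the basket hangs by its hook over the tank's near rim. By estimate it tilts about 3–4°, within the 8° limit; the wheel and basket were lowered, not dropped, the arm is clear and the other things were not touched, but no verdict came back.

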